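# Put the pastry brush away in the roll-top bin

## Robot

A 6-joint arm with a two-finger parallel gripper is mounted at the origin on the work surface. World frame = base frame: x ahead of the robot, y to its left, z up, the work surface at z = 0. Lengths are in m, angles in degrees, forces in N, time in s.
With the tool pointing down it reaches from about 0.325 to 0.9 m from the base axis. Payload 6.1 kg.
Tool frame: the origin (TCP) lies at the centre of the arm's flange, where the gripper is bolted on; the fingertips stand 182 mm ahead of it and the grasp point (between the pads) lies 164 mm ahead of it; z points along the fingers, y is the direction in which the jaws open and shut (so a half turn about z gives the same grasp; the last joint's range is limited). The gripper opens to 87 mm and grips with 3 to 60 N. Pads are 19 mm wide; open, the fingers measure 117 mm over their backs; the gripper's body (75 mm by 190 mm) begins 51 mm behind the grasp point.
Start: joints at [66.801, 12.628, 87.462, -0, 79.91, -7.225], TCP at [0.172, 0.601, 0.405] pointing down, gripper open.
Joint ranges: [-170.65, 170.65], [-52.31, 119.04], [5.05, 147.46], [-71.25, 251.25], [11.57, 151.72], [-153.62, 153.62]. Speed limits (degrees/s): [147.25, 147.25, 172.46, 180, 180, 180].

## Interface

Orientations are given as a 3x3 rotation matrix whose columns are the frame's x, y, z axes.
In Python, from rig import robot gives the robot as it stands.
- The arm moves only by the tool apply_moves, never from a script. Its argument "increments" is a list that holds one entry, the list of rows, each a list of 5 numbers: the closure, from -1 (fully open) to 1 (shut), so that 0 is half open, then the shift along the world's x, y, z in cm, then the turn about the world's z in degrees. A call has 1 to 5 rows; each row is the pose to reach, as a shift and turn from the pose commanded when the call began; what a row does not reach only later rows make up. A row lasts 1/12 s, in which the tool goes at most 41.7 mm and 7.16 degrees, less where a joint would pass 70% of its speed; a pose out of reach is approached as far as the arm can. A call with a gripper value outside its range is refused whole. The fingers move at their own pace and stop on an object; "force" is the grip in N (left out, the last holds). Time passes only in rows, so rows that repeat a pose let the fingers close. It gives the time, the measured TCP pose, the force and the opening at its end, in the units of the state.
- robot.sense(): the state, without advancing time (a new reading comes with each control period).
- robot.grab_frame(name): name is "scene" or "top" or "wrist"; returns the picture (480x640x3 uint8, red, green, blue); there is no depth.
- robot.calibration(name): a dict with "camera_matrix" (3x3 intrinsics, pixels), "R" (3x3) and "t" (3): a world point X has camera coordinates R X + t. Camera axes: x right, y down, z forward; pixel columns grow to the right and rows downward; lengths in m; the calibration is good to about 2 mm. A picture is of the moment at which its call begins: read the wrist's pose just before it. calibration takes no time and is no camera call; for the wrist camera it gives the pose at the moment of the call.
- robot.close_job(): hands the job in, once; it reports no verdict.
Trained networks look in the newest picture that a camera, given by its name, has taken for a name from the list of things; names that differ only in an ending like _2 or _b are one class to them, and where a whole thing is asked for, a point or a joint stands for the part that bears it (a point fixed in the world has none). Each returns a list of dicts, best first, with "conf" (0 to 1); they miss things now and then, are a little off and sometimes report something else, mostly with a low value. They report only what shows in the picture. A call takes as long as a camera call. They do not tell look-alikes from the thing itself.
- robot.spot_in(camera, query): "location" ([x, y, z] in m, in world coordinates, good to about 4 mm: the middle of the surface that is visible of it).
The state is a dict: "time_s": time; "q": joint angles; "dq": joint speeds; "joint_torque": joint torques, N m; "tcp_pos": TCP position; "eef_rot": TCP orientation; "force": force on the tool from outside, world axes, zero at the start; "torque": the same for the moment, N m; "gripper_width": opening from 0.0 (shut) to 1.0 (fully open).
Only numpy, scipy, OpenCV 4.12 (cv2) and the standard library are available. Lean on these libraries where they do the work, as an engineer would, in place of code of your own. Each camera call takes 0.05 s, during which the arm holds its last target.

## Task

Put the yellow brush away: lay it on the floor of the open bamboo roll-top bin, then roll the bin's curved slatted cover fully shut by its black handle and let go.

Things in the scene. Friction and masses are not known exactly. Their poses are not given: they have to be found in the camera images.
- brush: Yellow silicone pastry brush lying flat on the counter, to the robot's right, beside a green-bladed turner and a wooden spoon that are not wanted. 200 mm long overall along its own x axis: square-section handle 140 mm long, 18 mm wide and 18 mm high from x = -100 to +40 mm, then a head up to 42 mm wide and 16 mm high from x = +40 to +100 mm. 70 g. Origin: on the underside, midway along the length, a good place to grip (across the handle, along its y axis). z is up.
- bin: Bamboo roll-top bread bin, fixed to the counter, with a curved slatted cover. Origin: centre of its underside; x points from its front (the side nearest the robot) to its back, y along its width, z up. 344 mm deep (x), 306 mm wide (y), 222 mm high. Floor 12 mm thick; front sill at x = -155 to -167 mm, 76 mm high; D-shaped end walls with inner faces at y = +-141 mm. With the cover open, the front half (x from -155 mm to about -10 mm) is open from above.
- cover (a joint): Angle of the bin's curved slatted cover (rad): 0 = fully shut (a hard stop), 1.6 = fully rolled back. The cover turns rigidly about a level axis parallel to the bin's y axis, through x = 0, z = 50 mm of the bin's frame; its outer radius is 160 mm. Opening carries the handle up and back (+x), shutting carries it forward and down. Steady friction holds it wherever it is left; moving it takes about 3 to 6 N at the handle. It starts rolled back, between 1.3 and 1.57.
- cover_handle (a point): Centre of the black handle on the front edge of the cover, at the middle of the bin's width (y = 0 of the bin): a round bar 45 mm long along the bin's y axis, 18 mm in diameter, on one central 12 mm stem, so it can be pinched across its two ends from above and turns between the fingers as the cover rolls. It lies 195 mm from the cover's axis, 35 mm outside the slats, at (15 degrees + cover angle) above the level line that runs from the axis to the bin's front.
Not all that is in view belongs to the job. Of the things shaped like the brush, the yellow one is meant.

How it is judged:
By the outcome, as a careful person would: the job done as asked, in the order asked, and still so for the second after the job is handed in, with the robot touching nothing.
It also fails if it takes over 58 s, if anything falls off the work surface, if the arm or the gripper's body presses on something with over 40 N, if the wrist force passes 120 N, or if a joint passes its speed limit or range.

## Working session

There is one attempt and no reset: what is moved stays moved. The work goes in short steps, Python scripts to look and compute and a tool call to move; the robot and the scene stay as the last step left them, time stands still between calls to the robot, and variables do not carry over. Pictures are saved under pics/ and viewed, and the job is handed in when it is done.

Besides the shell and the picture viewer there is one more tool, called after "Call:" by a JSON object that holds its "api" and its "payload", one argument or row to a line. apply_moves: Moves the arm, as the interface text tells. Its arguments: {"type":"object","properties":{"increments":{"type":"array"},"force":{"type":"number"}},"required":["increments"]}

```bash
ls; mkdir -p pics; python3 - <<'E'
from rig import robot
import cv2
for n in ("scene","top"):
    im=robot.grab_frame(n); cv2.imwrite(f"pics/{n}0.png",im[:,:,::-1])
    for q in ("brush","bin","cover_handle"):
        print(n,q,robot.spot_in(n,q))
print(robot.sense())
E
```

```text
pics
scene brush [{'location': [0.3006, -0.4455, 0.0141], 'conf': 0.74}, {'location': [0.3547, 0.1729, 0.0149], 'conf': 0.63}, {'location': [0.5277, -0.3312, 0.0145], 'conf': 0.57}]
scene bin [{'location': [0.6873, 0.0689, 0.1406], 'conf': 0.79}]
scene cover_handle [{'location': [0.7059, 0.0726, 0.249], 'conf': 0.69}]
top brush [{'location': [0.2934, -0.4446, 0.0169], 'conf': 0.85}, {'location': [0.5162, -0.3316, 0.0196], 'conf': 0.73}, {'location': [0.3406, 0.1666, 0.0179], 'conf': 0.68}, {'location': [0.7032, 0.0762, 0.2485], 'conf': 0.66}]
top bin [{'location': [0.6698, 0.091, 0.0274], 'conf': 0.69}]
top cover_handle [{'location': [0.7011, 0.0739, 0.2533], 'conf': 0.9}]
{'time_s': 0.4, 'q': array([ 6.67992880e+01,  1.26353369e+01,  8.74731524e+01,  6.82891425e-04,
        7.99113415e+01, -7.22736605e+00]), 'dq': array([-0.02721509, -0.11751302, -0.1299975 , -0.0197538 ,  0.1347556 ,
        0.07770703]), 'joint_torque': array([ 4.16626262e-04, -4.93868673e+01, -3.87087607e+01,  6.97523542e-02,
        4.98682167e-02, -5.42319196e-05]), 'tcp_pos': array([0.17199829, 0.6008091 , 0.40455504]), 'eef_rot': array([[-9.61389239e-01,  2.75192130e-01, -1.47137997e-04],
       [ 2.75192164e-01,  9.61389190e-01, -3.13500579e-04],
       [ 5.51839879e-05, -3.41887307e-04, -9.99999940e-01]]), 'force': array([ 0.78192717, -0.90525638, -0.39002706]), 'torque': array([-0.02368319, -0.00269189,  0.03839016]), 'gripper_width': 0.9995382513172739}
```

View pics/scene0.png

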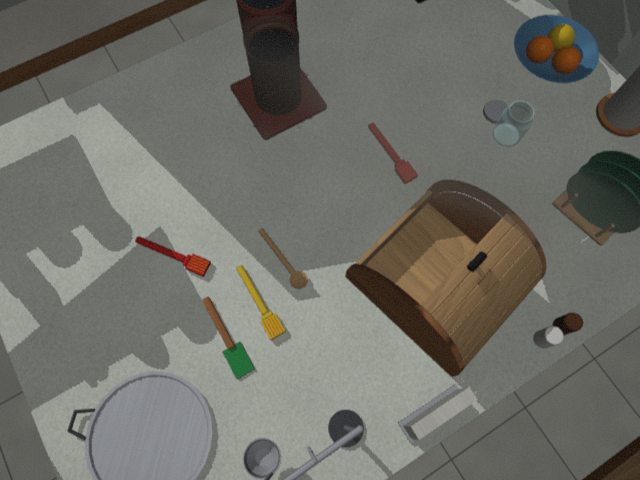

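View pics/top0.png

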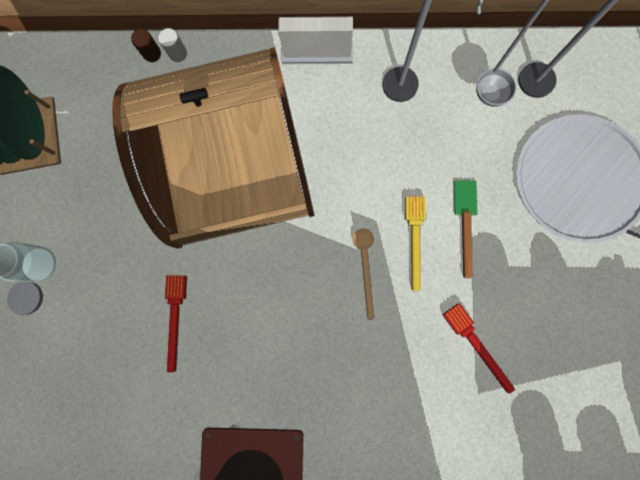

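The scene view shows three look-alikes. Yellow brush: scene (262,302), top (416,240). Red brush: scene (175,257), top (478,347). Another red brush: scene (393,155), top (175,320). The turner is at top (466,228) and the spoon at top (367,270). I choose the yellow one, then take its pose from colour and the bin's pose from the image.

```bash
cat > h.py <<'E'
import numpy as np, cv2
from rig import robot
def ray(n,uv,z):
    c=robot.calibration(n);K=np.array(c["camera_matrix"]);R=np.array(c["R"]);t=np.array(c["t"])
    uv=np.atleast_2d(uv).astype(float)
    d=np.linalg.solve(K,np.c_[uv,np.ones(len(uv))].T).T@R
    C=-R.T@t
    return C+d*((z-C[2])/d[:,2])[:,None]
def proj(n,X):
    c=robot.calibration(n);K=np.array(c["camera_matrix"]);R=np.array(c["R"]);t=np.array(c["t"])
    p=(np.atleast_2d(X)@R.T+t)@K.T
    return p[:,:2]/p[:,2:]
def yellow(n,im,z,roi=None):
    hsv=cv2.cvtColor(im,cv2.COLOR_RGB2HSV)
    m=cv2.inRange(hsv,(20,150,90),(34,255,255))
    if roi: 
        k=np.zeros_like(m);k[roi[1]:roi[3],roi[0]:roi[2]]=255;m&=k
    ncc,l,s,_=cv2.connectedComponentsWithStats(m)
    i=1+np.argmax(s[1:,4]);v,u=np.nonzero(l==i)
    P=ray(n,np.c_[u,v],z)[:,:2]
    return P,s[i]
E
python3 - <<'E'
from h import *
top=cv2.imread("pics/top0.png")[:,:,::-1].copy(); sc=cv2.imread("pics/scene0.png")[:,:,::-1].copy()
for n,im in (("top",top),("scene",sc)):
    P,s=yellow(n,im,0.016,(200,180,480,345) if n=="scene" else (380,180,450,310)); 
    r=cv2.minAreaRect((P*1000).astype(np.float32)); 
    vx,vy,_,_=cv2.fitLine((P*1000).astype(np.float32),cv2.DIST_HUBER,0,.01,.01).ravel()
    print(n,s,r,np.degrees(np.arctan2(vy,vx)))
h=[0.7011,0.0739,0.2533]
a=cv2.resize(top[150:310,360:530],None,fx=3,fy=3);cv2.imwrite("pics/crop1.png",a[:,:,::-1])
b=cv2.resize(top[40:255,100:330],None,fx=2.6,fy=2.6,interpolation=cv2.INTER_CUBIC);cv2.imwrite("pics/bin1.png",b[:,:,::-1])
E
```

```text
top [406 197  19  93 880] ((484.62408447265625, -330.7789611816406), (37.83864212036133, 194.2199249267578), 89.29476165771484) -0.5155458
scene [237 266  48  73 621] ((488.25372314453125, -332.61480712890625), (39.34952926635742, 197.4571075439453), 88.605224609375) -0.014646598
```

View pics/crop1.png

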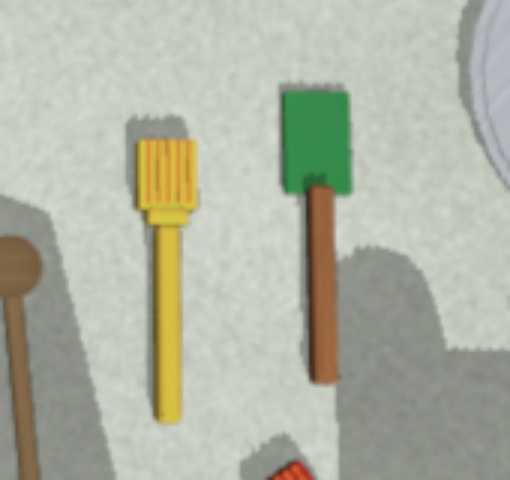

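View pics/bin1.png

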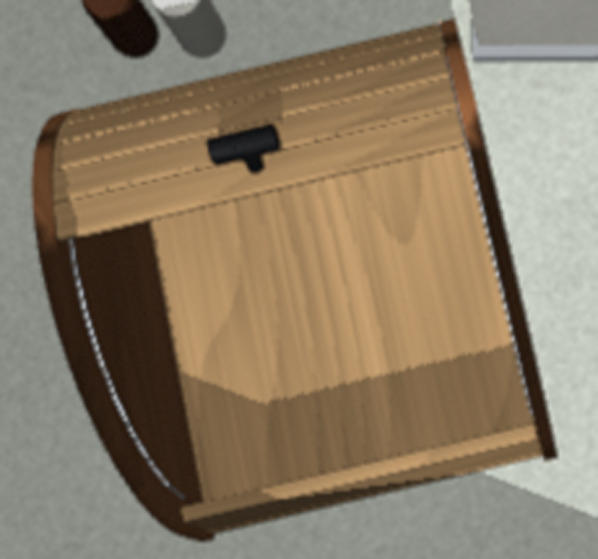

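The crop confirms the yellow brush, lying along world x with its head at +x. Next I fit the bin pose and cover angle.

```bash
cat >> h.py <<'E'
def binpts(p,B):
    x,y,a=p[:3];c,s=np.cos(a),np.sin(a);B=np.atleast_2d(B)
    return np.c_[x+c*B[:,0]-s*B[:,1],y+s*B[:,0]+c*B[:,1],B[:,2]]
def handle(th,r=.195):
    a=np.radians(15)+th
    return [-r*np.cos(a),0,.05+r*np.sin(a)]
E
python3 - <<'E'
from h import *
from scipy.optimize import least_squares
f=lambda a:np.array(a)/2.6+np.array([100,40])
obs=f([[183,508],[537,428],[203,500],[513,348+0]])
hl=f([[243,145]])
def res(p):
    P=binpts(p,[[-.155,.141,.076],[-.155,-.141,.076],handle(p[3])])
    e=(proj("top",P)-np.r_[obs[:2],hl])
    h3=P[2]-np.array([.703,.0735,.2515])
    return np.r_[e.ravel(),h3/.002]
r=least_squares(res,[.68,.09,np.radians(-12),1.4]);p=r.x
print(p[:3],np.degrees(p[2]),p[3],r.fun)
np.save("bin.npy",p)
for n in("top","scene"):
    im=cv2.imread(f"pics/{n}0.png")
    im=cv2.resize(im,(1280,960))
    def L(B):
        q=proj(n,binpts(p,B))*2
        cv2.polylines(im,[q.astype(int)],False,(255,0,255),1)
    for y in(.141,-.141):
        L([[ -.155,y,.076],[-.155,y,.012],[0.15,y,.012]])
        L([[-.16*np.cos(t),y,.05+.16*np.sin(t)] for t in np.linspace(p[3],2.9,20)])
    for x in(-.155,-.167): L([[x,.141,.076],[x,-.141,.076]])
    L([[-.155,.141,.012],[-.155,-.141,.012]])
    for z in (0,):L([[-.167,.153,0],[-.167,-.153,0]])
    hh=handle(p[3]);L([[hh[0],.0225,hh[2]],[hh[0],-.0225,hh[2]]])
    c=im[60:540,160:680] if n=="top" else im[330:770,660:1120]
    cv2.imwrite(f"pics/fit_{n}.png",c)
E
```

```text
[0.67002349 0.06811505 0.23983774] 13.741690486925677 1.4774349751642524 [-0.98759446  0.18598749  0.09127778 -0.97861413  1.77118412  0.19175193
 -0.61094972  1.19023841 -4.62983743]
```

View pics/fit_top.png

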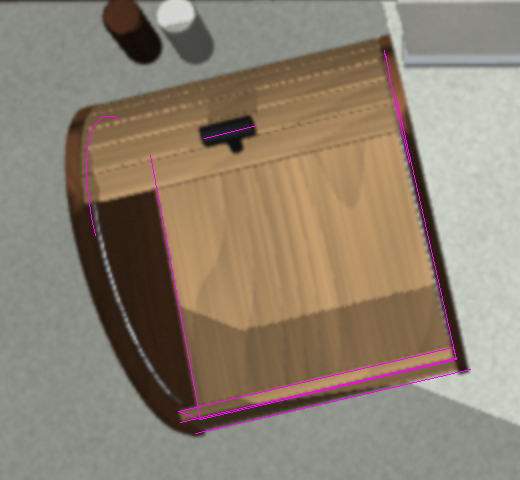

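View pics/fit_scene.png

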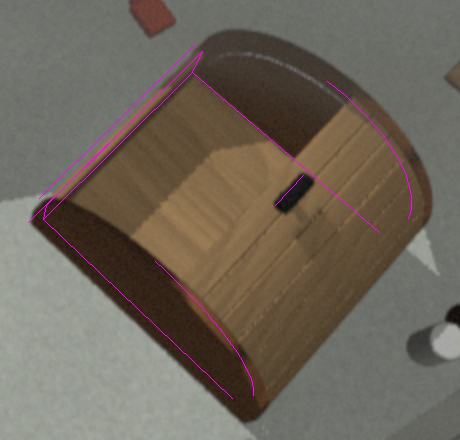

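```bash
python3 - <<'E'
from h import *
sc=cv2.imread("pics/scene0.png")
cv2.imwrite("pics/sc_bin.png",cv2.resize(sc[170:380,335:555],None,fx=2.8,fy=2.8,interpolation=cv2.INTER_CUBIC))
E
```

```text
(no output)
```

View pics/sc_bin.png

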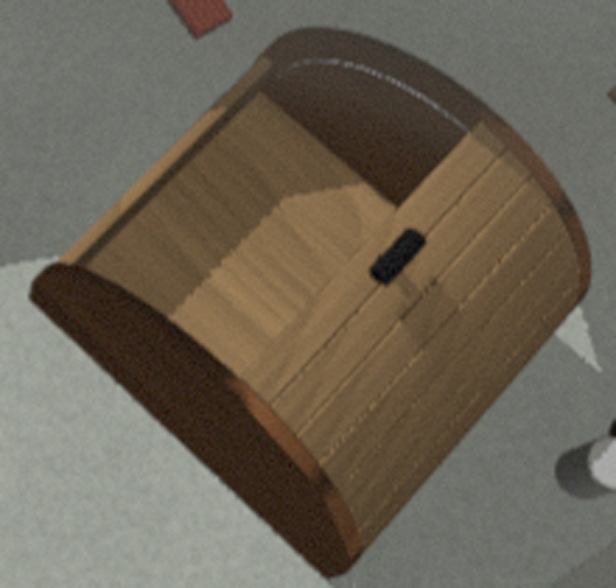

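```bash
python3 - <<'E'
from h import *
from scipy.optimize import least_squares
f=lambda a:np.array(a)/2.6+np.array([100,40])
g=lambda a:np.array(a)/2.8+np.array([335,170])
ot=f([[183,508],[537,428],[243,145]])
og=g([[272,66],[262,95],[76,262],[398,256],[598,368-0]])[:4]
def res(p):
    h=handle(p[3])
    h=[h[0],0,h[2]]
    P=binpts(p,[[-.155,.141,.076],[-.155,-.141,.076],h])
    Q=binpts(p,[[-.155,.141,.076],[-.155,.141,.012],[-.155,-.141,.076],h])
    return np.r_[(proj("top",P)-ot).ravel(),(proj("scene",Q)-og).ravel()]
r=least_squares(res,[.68,.09,np.radians(12),1.4],loss="soft_l1");p=r.x
print(p[:3],np.degrees(p[2]),p[3]);print(r.fun.reshape(-1,2).round(1))
print("handle",binpts(p,handle(p[3])))
np.save("bin.npy",p)
for n in("top","scene"):
    im=cv2.imread(f"pics/{n}0.png")
    im=cv2.resize(im,(1280,960))
    def L(B):
        q=proj(n,binpts(p,B))*2
        cv2.polylines(im,[q.astype(int)],False,(255,0,255),1)
    for y in(.141,-.141):
        L([[ -.155,y,.076],[-.155,y,.012],[0.15,y,.012]])
        L([[-.16*np.cos(t),y,.05+.16*np.sin(t)] for t in np.linspace(p[3],2.9,20)])
    for x in(-.155,-.167): L([[x,.141,.076],[x,-.141,.076]])
    L([[-.155,.141,.012],[-.155,-.141,.012]])
    for z in (0,):L([[-.167,.153,0],[-.167,-.153,0]])
    hh=handle(p[3]);L([[hh[0],.0225,hh[2]],[hh[0],-.0225,hh[2]]])
    c=im[60:540,160:680] if n=="top" else im[330:770,660:1120]
    cv2.imwrite(f"pics/fit2_{n}.png",c)
a,b=[cv2.imread(f"pics/fit2_{n}.png") for n in("top","scene")]
cv2.imwrite("pics/fit2.png",cv2.resize(np.hstack([a[:440],b]),None,fx=.8,fy=.8))
E
```

```text
[0.67056537 0.06974461 0.23347464] 13.377111378660477 1.4923702698179504
[[-2.3 -0.4]
 [-1.1 -0.7]
 [ 0.7 -1.6]
 [ 0.4 -3.2]
 [-1.4 -3. ]
 [-8.2  3.3]
 [-0.8 -0.5]]
handle [[0.70515837 0.07797122 0.24173066]]
```

View pics/fit2.png

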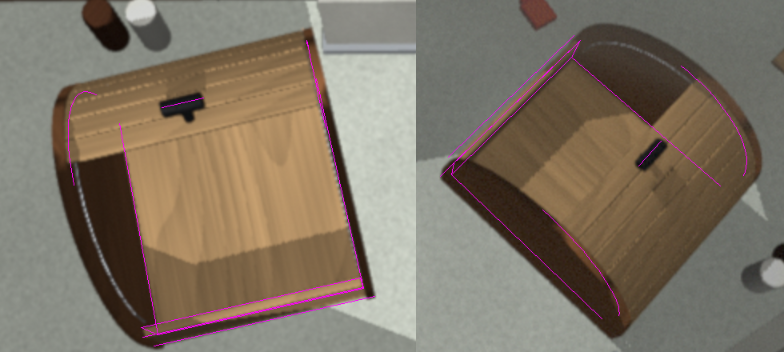

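```bash
python3 - <<'E'
from h import *
from scipy.optimize import least_squares
f=lambda a:np.array(a)/2.6+np.array([100,40])
g=lambda a:np.array(a)/2.8+np.array([335,170])
ot=f([[183,508],[537,428],[243,145]])
og=g([[272,66],[262,95],[398,256]])
def res(p):
    h=handle(p[3])
    P=binpts(p,[[-.155,.141,.076],[-.155,-.141,.076],h])
    Q=binpts(p,[[-.155,.141,.076],[-.155,.141,.012],h])
    return np.r_[(proj("top",P)-ot).ravel(),(proj("scene",Q)-og).ravel()]
r=least_squares(res,[.68,.09,np.radians(12),1.4]);p=r.x
print(p[:3],np.degrees(p[2]),p[3]);print(r.fun.reshape(-1,2).round(1))
print("handle",binpts(p,handle(p[3])))
# direct triangulation of handle
def cam(n):
    c=robot.calibration(n);return np.array(c["camera_matrix"])@np.c_[np.array(c["R"]),np.array(c["t"])]
X=cv2.triangulatePoints(cam("top"),cam("scene"),ot[2:3].T,og[2:3].T);print(X[:3].T/X[3])
X=cv2.triangulatePoints(cam("top"),cam("scene"),ot[:1].T,og[:1].T);print(X[:3].T/X[3], binpts(p,[-.155,.141,.076]))
np.save("bin.npy",p)
E
```

```text
[0.67235529 0.0687023  0.23677078] 13.565966359414398 1.48097645975664
[[-1.5 -1.1]
 [-0.4 -1.9]
 [ 1.5 -1.5]
 [ 0.2 -2.4]
 [-1.6 -2.3]
 [-1.4 -0.3]]
handle [[0.70479519 0.07652994 0.24212335]]
[[0.70608479 0.08193545 0.23399725]]
[[0.48885234 0.17331336 0.0577464 ]] [[0.48860608 0.16941094 0.076     ]]
```

Bin centre is about (0.672, 0.070), yaw 13.5°, with the cover at about 1.48 rad. The yellow brush is centred at (0.486, -0.331) with yaw 0. I move over to it in a straight line with a 16° turn.

Call:
{"api": "apply_moves", "payload": {
  "increments": [
    [[-1, 1.3, -3.8, 0, 3], [-1, 2.6, -7.6, 0, 6], [-1, 3.9, -11.4, 0, 9], [-1, 5.2, -15.2, 0, 12], [-1, 6.5, -19, 0, 16]]
  ],
  "force": 20
}}

```text
time_s: 0.82
tcp_pos: [0.2371, 0.4092, 0.4046]
eef_rot: [[-1.0, -0.004, 0.0], [-0.004, 1.0, -0.0], [-0.0, -0.0, -1.0]]
force: [1.2, 1.1, 1.1]
gripper_width: 0.999
```

Call:
{"api": "apply_moves", "payload": {
  "increments": [
    [[-1, 1.3, -3.8, 0, 0], [-1, 2.6, -7.6, 0, 0], [-1, 3.9, -11.4, 0, 0], [-1, 5.2, -15.2, 0, 0], [-1, 6.5, -19, 0, 0]]
  ]
}}

```text
time_s: 1.23
tcp_pos: [0.3019, 0.2192, 0.405]
eef_rot: [[-1.0, -0.001, 0.001], [-0.001, 1.0, 0.0], [-0.001, 0.0, -1.0]]
force: [0.8, 0.7, 0.0]
gripper_width: 0.995
```

Call:
{"api": "apply_moves", "payload": {
  "increments": [
    [[-1, 1.3, -3.8, 0, 0], [-1, 2.6, -7.6, 0, 0], [-1, 3.9, -11.4, 0, 0], [-1, 5.2, -15.2, 0, 0], [-1, 6.5, -19, 0, 0]]
  ]
}}

```text
time_s: 1.65
tcp_pos: [0.367, 0.0289, 0.4053]
eef_rot: [[-1.0, -0.0, 0.002], [-0.0, 1.0, -0.0], [-0.002, -0.0, -1.0]]
force: [1.1, 0.7, -0.6]
gripper_width: 0.999
```

Call:
{"api": "apply_moves", "payload": {
  "increments": [
    [[-1, 1.3, -3.8, 0, 0], [-1, 2.6, -7.6, 0, 0], [-1, 3.9, -11.4, 0, 0], [-1, 5.2, -15.2, 0, 0], [-1, 6.5, -19, 0, 0]]
  ]
}}

```text
time_s: 2.07
tcp_pos: [0.4321, -0.1614, 0.405]
eef_rot: [[-1.0, 0.0, 0.001], [0.0, 1.0, -0.0], [-0.001, -0.0, -1.0]]
force: [0.4, 0.5, 1.3]
gripper_width: 0.999
```

Call:
{"api": "apply_moves", "payload": {
  "increments": [
    [[-1, 1.2, -3.5, -1, 0], [-1, 2.4, -7, -2, 0], [-1, 3.6, -10.5, -4, 0], [-1, 4.6, -14, -6, 0], [-1, 5.4, -17, -8, 0]]
  ]
}}

```text
time_s: 2.48
tcp_pos: [0.4864, -0.3316, 0.3241]
eef_rot: [[-1.0, 0.0, 0.001], [0.0, 1.0, -0.001], [-0.001, -0.001, -1.0]]
force: [-1.0, 0.6, 0.1]
gripper_width: 0.998
```

```bash
python3 - <<'E'
from h import *
im=robot.grab_frame("wrist")
cv2.imwrite("pics/w1.png",im[:,:,::-1])
print(robot.sense()["tcp_pos"])
P,s=yellow("wrist",im,0.017)
print(s,cv2.minAreaRect((P*1000).astype(np.float32)),P[:,0].min(),P[:,0].max())
xs=P[:,0];a,b=xs.min(),xs.max()
for lo in np.arange(a,b,.02):
    q=P[(xs>=lo)&(xs<lo+.02)];print(round(lo,3),q[:,1].min().round(4),q[:,1].max().round(4))
E
```

```text
[ 0.48574218 -0.33500381  0.31787714]
[ 295  113   38  207 3521] ((474.517578125, -340.43768310546875), (33.660545349121094, 176.01754760742188), 89.89990997314453) 0.3865058017942202 0.5625556367735669
0.387 -0.3439 -0.3337
0.407 -0.3441 -0.3337
0.427 -0.3443 -0.3337
0.447 -0.3445 -0.3345
0.467 -0.3448 -0.3345
0.487 -0.345 -0.3346
0.507 -0.3558 -0.3241
0.527 -0.3571 -0.3239
0.547 -0.3574 -0.3238
```

View pics/w1.png

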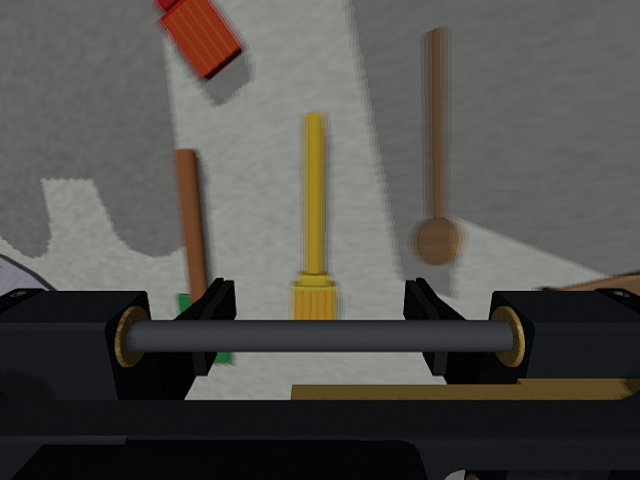

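The yellow brush sits between the jaws, with its handle at pixel (315,190), but the picture is blurred by arm motion. I'll shoot again now that the arm has settled.

```bash
python3 - <<'E'
from h import *
for i in range(2):
    print(robot.sense()["tcp_pos"])
    P,s=yellow("wrist",robot.grab_frame("wrist"),0.017)
xs=P[:,0]
print(xs.min())
for lo in np.arange(xs.min(),.56,.03):
    q=P[(xs>=lo)&(xs<lo+.02)];print(round(lo,3),q[:,1].min().round(4),q[:,1].max().round(4))
E
```

```text
[ 0.48574218 -0.33500381  0.31787714]
[ 0.48507134 -0.33228558  0.31903502]
0.3872049718373956
0.387 -0.3394 -0.3236
0.417 -0.3391 -0.3235
0.447 -0.3394 -0.3234
0.477 -0.3397 -0.3241
0.507 -0.3454 -0.3187
0.537 -0.3523 -0.312
```

Call:
{"api": "apply_moves", "payload": {
  "increments": [
    [[-1, 0, 0, -3, 0], [-1, 0.1, 0, -6, 0], [-1, 0.1, 0, -9, 0], [-1, 0.1, 0, -12, 0], [-1, 0.1, 0, -12, 0]]
  ]
}}

```text
time_s: 3.05
tcp_pos: [0.4849, -0.3262, 0.1998]
eef_rot: [[-1.0, -0.001, -0.007], [-0.001, 1.0, 0.006], [0.007, 0.006, -1.0]]
force: [-1.4, 1.6, -0.7]
gripper_width: 0.998
```

Call:
{"api": "apply_moves", "payload": {
  "increments": [
    [[-1, 0, 0, 0, 0], [-1, 0, 0, 0, 0], [-1, 0, 0, 0, 0]]
  ]
}}

```text
time_s: 3.3
tcp_pos: [0.4882, -0.3298, 0.2081]
eef_rot: [[-1.0, -0.001, 0.004], [-0.001, 1.0, -0.003], [-0.004, -0.003, -1.0]]
force: [0.4, -0.2, -0.0]
gripper_width: 1.0
```

Call:
{"api": "apply_moves", "payload": {
  "increments": [
    [[-1, 0, 0, -0.5, 0], [-1, 0, 0, -1, 0], [-1, 0, 0, -1.6, 0], [-1, 0, 0, -1.6, 0], [-1, 0, 0, -1.6, 0]]
  ]
}}

```text
time_s: 3.72
tcp_pos: [0.4867, -0.3289, 0.188]
eef_rot: [[-1.0, -0.0, -0.001], [-0.0, 1.0, 0.001], [0.001, 0.001, -1.0]]
force: [-0.0, 0.4, -0.4]
gripper_width: 1.002
```

Call:
{"api": "apply_moves", "payload": {
  "increments": [
    [[0.6, 0, 0, 0, 0], [1, 0, 0, 0, 0], [1, 0, 0, 0, 0], [1, 0, 0, 0, 0], [1, 0, 0, 0, 0]]
  ],
  "force": 25
}}

```text
time_s: 4.13
tcp_pos: [0.4871, -0.3292, 0.1889]
eef_rot: [[-1.0, -0.001, 0.0], [-0.001, 1.0, -0.0], [-0.0, -0.0, -1.0]]
force: [-0.0, 0.6, 0.8]
gripper_width: 0.704
```

Call:
{"api": "apply_moves", "payload": {
  "increments": [
    [[1, 0, 0, 0, 0], [1, 0, 0, 0, 0], [1, 0, 0, 0, 0], [1, 0, 0, 0, 0], [1, 0, 0, 0, 0]]
  ]
}}

```text
time_s: 4.55
tcp_pos: [0.487, -0.3291, 0.1887]
eef_rot: [[-1.0, -0.0, -0.0], [-0.0, 1.0, 0.0], [0.0, 0.0, -1.0]]
force: [-0.1, -0.7, 1.1]
gripper_width: 0.324
```

Call:
{"api": "apply_moves", "payload": {
  "increments": [
    [[1, 0, 0, 0, 0], [1, 0, 0, 0, 0], [1, 0, 0, 0, 0], [1, 0, 0, 0, 0], [1, 0, 0, 0, 0]]
  ]
}}

```text
time_s: 4.97
tcp_pos: [0.487, -0.3292, 0.1888]
eef_rot: [[-1.0, -0.0, 0.0], [-0.0, 1.0, -0.0], [-0.0, -0.0, -1.0]]
force: [-0.4, -1.2, 1.1]
gripper_width: 0.203
```

Gripped: the opening reads 17.7 mm, which matches the 18 mm handle. I lift next.

Call:
{"api": "apply_moves", "payload": {
  "increments": [
    [[1, 0, 0, 1.5, 0], [1, 0, 0, 4, 0], [1, 0, 0, 7, 0], [1, 0, 0, 10, 0], [1, 0, 0, 13, 0]]
  ]
}}

```text
time_s: 5.38
tcp_pos: [0.4867, -0.3289, 0.3196]
eef_rot: [[-1.0, -0.0, -0.001], [-0.0, 1.0, 0.001], [0.001, 0.001, -1.0]]
force: [-0.1, -0.5, 0.4]
gripper_width: 0.206
```

Call:
{"api": "apply_moves", "payload": {
  "increments": [
    [[1, 0.3, 2, 2.8, -5], [1, 0.8, 5, 5.6, -10], [1, 1.3, 8, 8.4, -15], [1, 1.8, 11, 10.5, -20], [1, 2.3, 14, 12, -25]]
  ]
}}

```text
time_s: 5.8
tcp_pos: [0.5101, -0.188, 0.4416]
eef_rot: [[-0.904, 0.427, 0.003], [0.427, 0.904, -0.001], [-0.003, -0.0, -1.0]]
force: [1.3, -0.3, -0.4]
gripper_width: 0.204
```

Call:
{"api": "apply_moves", "payload": {
  "increments": [
    [[1, 0.6, 3, 0, -6], [1, 1.2, 6, 0, -12], [1, 1.8, 9, 0, -18], [1, 2.4, 12, 0, -24], [1, 3, 15, 0, -30]]
  ]
}}

```text
time_s: 6.22
tcp_pos: [0.5399, -0.0376, 0.4387]
eef_rot: [[-0.57, 0.822, -0.0], [0.822, 0.57, 0.0], [0.0, -0.0, -1.0]]
force: [0.1, 0.5, -0.9]
gripper_width: 0.202
```

Call:
{"api": "apply_moves", "payload": {
  "increments": [
    [[1, 0.5, 3, 0, -6], [1, 1, 5.5, 0, -12], [1, 1.5, 7.3, 0, -18], [1, 1.7, 8.1, 0, -21.5], [1, 1.7, 8.1, 0, -21.5]]
  ]
}}

```text
time_s: 6.63
tcp_pos: [0.557, 0.0438, 0.4384]
eef_rot: [[-0.234, 0.972, -0.0], [0.972, 0.234, 0.001], [0.001, -0.0, -1.0]]
force: [0.2, 0.7, -1.0]
gripper_width: 0.204
```

Call:
{"api": "apply_moves", "payload": {
  "increments": [
    [[1, 0, 0, 0, 0], [1, 0, 0, 0, 0], [1, 0, 0, 0, 0]]
  ]
}}

```text
time_s: 6.88
tcp_pos: [0.5569, 0.041, 0.4387]
eef_rot: [[-0.234, 0.972, -0.0], [0.972, 0.234, -0.0], [-0.0, -0.0, -1.0]]
force: [-0.5, 1.0, -1.4]
gripper_width: 0.207
```

```bash
python3 - <<'E'
from h import *
print(robot.sense()["tcp_pos"],robot.sense()["eef_rot"][:,1])
for n in("wrist","scene"):
    cv2.imwrite(f"pics/{n}2.png",robot.grab_frame(n)[:,:,::-1])
p=np.load("bin.npy")
im=cv2.imread("pics/wrist2.png")
for B in ([[-.155,.141,.076],[-.155,-.141,.076]],[[-.167,.141,.076],[-.167,-.141,.076]],[[-.155,.141,.012],[-.155,-.141,.012]],[[-.155,.141,.012],[.0,.141,.012]],[[-.155,-.141,.012],[.0,-.141,.012]]):
    cv2.polylines(im,[proj("wrist",binpts(p,B)).astype(int)],False,(255,0,255),1)
cv2.imwrite("pics/wrist2f.png",im)
E
```

```text
[0.55688075 0.04101144 0.4386639 ] [ 9.72200478e-01  2.34149815e-01 -3.07945279e-04]
```

View pics/wrist2f.png

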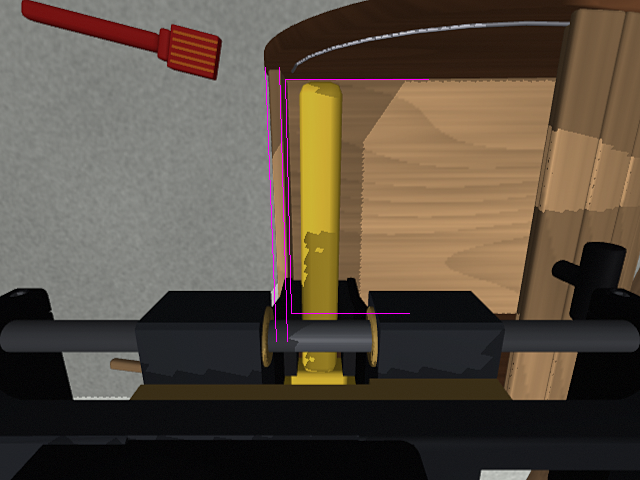

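View pics/scene2.png

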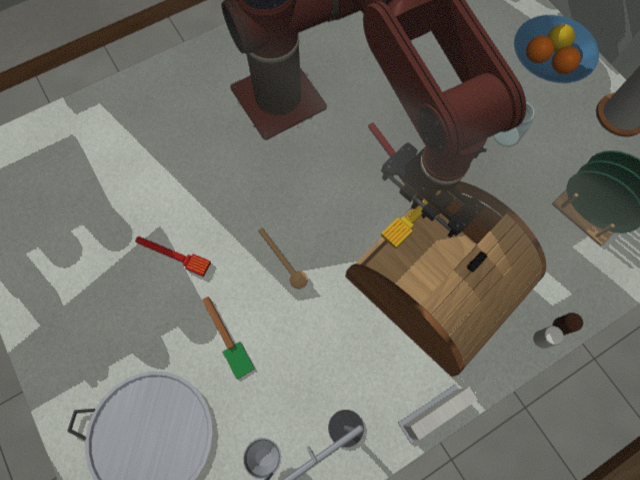

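```bash
python3 - <<'E'
from h import *
p=np.load("bin.npy")
def loc(W):
    d=W[:,:2]-p[:2];c,s=np.cos(p[2]),np.sin(p[2]);return np.c_[c*d[:,0]+s*d[:,1],-s*d[:,0]+c*d[:,1]].round(4)
f=lambda a:np.array(a)/2.6+np.array([100,40])
print(loc(ray("top",f([[72,238],[467,148]]),.205)))
print(loc(ray("wrist",[[573,10],[537,205],[515,330]],.205)))
print(loc(ray("wrist",[[283,90],[285,270],[268,90]],.076)))
E
```

```text
[[ 0.0138  0.1374]
 [ 0.0128 -0.1378]]
[[ 0.0188  0.1449]
 [ 0.0182  0.0383]
 [ 0.0185 -0.0502]]
[[-0.152   0.122 ]
 [-0.1553 -0.0548]
 [-0.1658  0.122 ]]
```

The cover edge is further back than I modelled, at local x of about +15 mm, so there is good clearance. I shift 9 mm deeper into the bin and lower.

Call:
{"api": "apply_moves", "payload": {
  "increments": [
    [[1, 0.4, 0.1, -2.5, 0], [1, 0.9, 0.3, -5.5, 0], [1, 0.9, 0.3, -8.5, 0], [1, 0.9, 0.3, -11.5, 0], [1, 0.9, 0.3, -14, 0]]
  ]
}}

```text
time_s: 7.4
tcp_pos: [0.5655, 0.0442, 0.2966]
eef_rot: [[-0.234, 0.972, -0.001], [0.972, 0.234, 0.0], [0.0, -0.001, -1.0]]
force: [0.8, -0.1, -0.9]
gripper_width: 0.204
```

Call:
{"api": "apply_moves", "payload": {
  "increments": [
    [[1, 0, 0, -2, 0], [1, 0, 0, -4, 0], [1, 0, 0, -6, 0], [1, 0, 0, -7.5, 0], [1, 0, 0, -8, 0]]
  ]
}}

```text
time_s: 7.82
tcp_pos: [0.5647, 0.0443, 0.2159]
eef_rot: [[-0.233, 0.972, -0.005], [0.972, 0.233, 0.0], [0.001, -0.004, -1.0]]
force: [-0.7, 0.6, -0.6]
gripper_width: 0.206
```

Call:
{"api": "apply_moves", "payload": {
  "increments": [
    [[1, 0, 0, 0, 0], [1, 0, 0, -0.4, 0], [1, 0, 0, -0.8, 0], [1, 0, 0, -1.1, 0], [1, 0, 0, -1.3, 0]]
  ]
}}

```text
time_s: 8.23
tcp_pos: [0.5663, 0.0448, 0.2061]
eef_rot: [[-0.234, 0.972, 0.001], [0.972, 0.234, -0.0], [-0.0, 0.001, -1.0]]
force: [-0.9, -0.1, -1.2]
gripper_width: 0.203
```

Call:
{"api": "apply_moves", "payload": {
  "increments": [
    [[1, 0, 0, -0.1, 0], [1, 0, 0, -0.3, 0], [1, 0, 0, -0.4, 0], [1, 0, 0, -0.4, 0]]
  ]
}}

```text
time_s: 8.57
tcp_pos: [0.5659, 0.0449, 0.2016]
eef_rot: [[-0.234, 0.972, -0.0], [0.972, 0.234, -0.0], [0.0, -0.0, -1.0]]
force: [1.0, 0.6, -0.9]
gripper_width: 0.205
```

Call:
{"api": "apply_moves", "payload": {
  "increments": [
    [[0.2, 0, 0, -0.1, 0], [0.2, 0, 0, -0.1, 0], [0.2, 0, 0, -0.1, 0], [0.2, 0, 0, -0.1, 0], [0.2, 0, 0, -0.1, 0]]
  ]
}}

```text
time_s: 8.98
tcp_pos: [0.5661, 0.0449, 0.2008]
eef_rot: [[-0.234, 0.972, 0.0], [0.972, 0.234, -0.0], [-0.0, 0.0, -1.0]]
force: [0.4, -1.1, 0.1]
gripper_width: 0.388
```

Call:
{"api": "apply_moves", "payload": {
  "increments": [
    [[0.2, 0, 0, 0.5, 0], [0.2, 0, 0, 2, 0], [0.2, 0, 0, 5, 0], [0.2, 0, 0, 8, 0], [0.2, 0, 0, 11, 0]]
  ]
}}

```text
time_s: 9.4
tcp_pos: [0.5657, 0.0449, 0.312]
eef_rot: [[-0.234, 0.972, -0.001], [0.972, 0.234, 0.0], [0.0, -0.001, -1.0]]
force: [1.6, 0.2, -0.7]
gripper_width: 0.401
```

Call:
{"api": "apply_moves", "payload": {
  "increments": [
    [[0, 0, 0, 3, 6], [-0.5, 0, 0, 6, 13], [-0.5, 0, 0, 9, 20], [-0.5, 0, 0, 11, 27], [-0.5, 0, 0, 13, 34]]
  ]
}}

```text
time_s: 9.82
tcp_pos: [0.5659, 0.0449, 0.4434]
eef_rot: [[-0.742, 0.671, 0.002], [0.671, 0.742, -0.0], [-0.002, 0.002, -1.0]]
force: [0.1, -0.3, -0.1]
gripper_width: 0.689
```

```bash
python3 - <<'E'
from h import *
print(robot.sense()["tcp_pos"],robot.sense()["eef_rot"][:,1])
for n in("top","wrist"):
    cv2.imwrite(f"pics/{n}3.png",robot.grab_frame(n)[:,:,::-1])
E
```

```text
[0.56587888 0.04488405 0.44341007] [0.6707512 0.7416809 0.0015084]
```

View pics/wrist3.png

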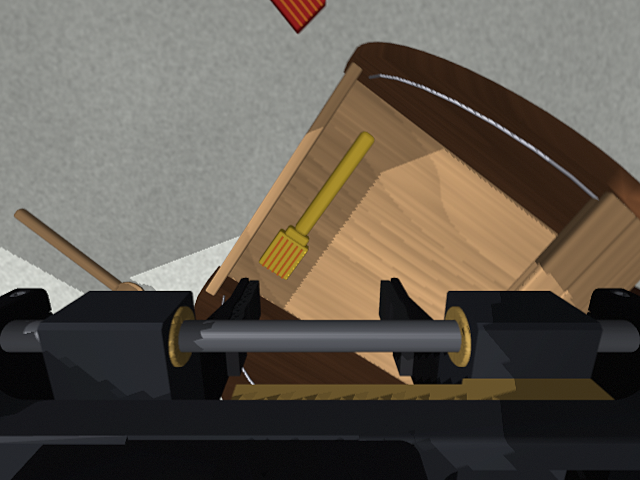

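View pics/top3.png

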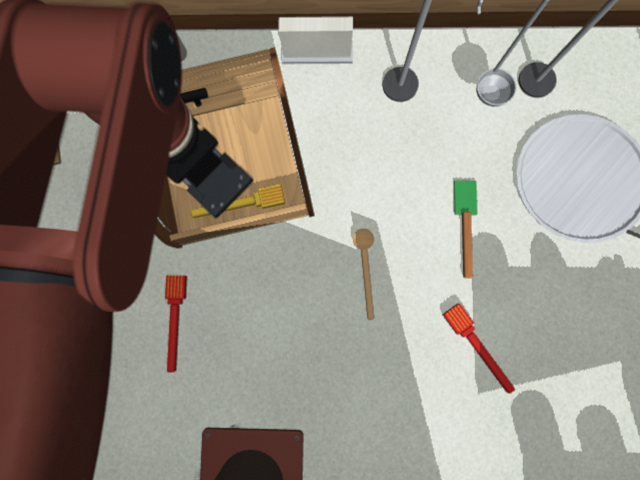

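The wrist view shows the yellow brush flat on the bin floor, handle end at pixel (368,138) and head at (287,252), clear of the sill. Next I turn the jaws along the bin's y axis and go just beyond the handle to look back at it with the wrist camera.

Call:
{"api": "apply_moves", "payload": {
  "increments": [
    [[-1, 0, 0, 1, 7], [-1, 2, 0.5, 2, 14], [-1, 5, 1, 3, 21], [-1, 8, 2, 4, 28], [-1, 11, 3, 4, 35]]
  ]
}}

```text
time_s: 10.33
tcp_pos: [0.6771, 0.075, 0.4826]
eef_rot: [[-0.992, 0.128, 0.003], [0.128, 0.992, -0.0], [-0.003, 0.0, -1.0]]
force: [0.7, -0.0, 0.4]
gripper_width: 0.978
```

Call:
{"api": "apply_moves", "payload": {
  "increments": [
    [[-1, 3, 0.5, 0, 7], [-1, 5, 1, 0, 14], [-1, 7, 1.3, 0, 21], [-1, 8, 1.5, 0, 21], [-1, 8, 1.5, 0, 21]]
  ]
}}

```text
time_s: 10.75
tcp_pos: [0.7574, 0.0901, 0.4777]
eef_rot: [[-0.973, -0.232, -0.003], [-0.232, 0.973, 0.0], [0.003, 0.001, -1.0]]
force: [-0.3, 0.1, -0.0]
gripper_width: 0.997
```

Call:
{"api": "apply_moves", "payload": {
  "increments": [
    [[-1, 0, 0, 0, 0], [-1, 0, 0, 0, 0], [-1, 0, 0, 0, 0]]
  ]
}}

```text
time_s: 11.0
tcp_pos: [0.7554, 0.0897, 0.4807]
eef_rot: [[-0.973, -0.233, -0.0], [-0.233, 0.973, -0.0], [0.0, 0.0, -1.0]]
force: [0.3, 0.1, -0.4]
gripper_width: 0.998
```

```bash
python3 - <<'E'
from h import *
print(robot.sense()["tcp_pos"],robot.sense()["eef_rot"][:,1])
for n in("top","wrist"):
    cv2.imwrite(f"pics/{n}4.png",robot.grab_frame(n)[:,:,::-1])
    print(robot.spot_in(n,"cover_handle"))
p=np.load("bin.npy");h=handle(p[3])
print(proj("wrist",binpts(p,[[h[0],.0225,h[2]],[h[0],-.0225,h[2]]])))
E
```

```text
[0.75539093 0.08972926 0.48073253] [-2.32711711e-01  9.72545759e-01  8.29760833e-05]
[{'location': [0.702, 0.0732, 0.2502], 'conf': 0.82}]
[{'location': [0.7044, 0.0812, 0.2465], 'conf': 0.8}]
[[354.10094518 181.54855534]
 [282.95540913 181.58725119]]
```

View pics/wrist4.png

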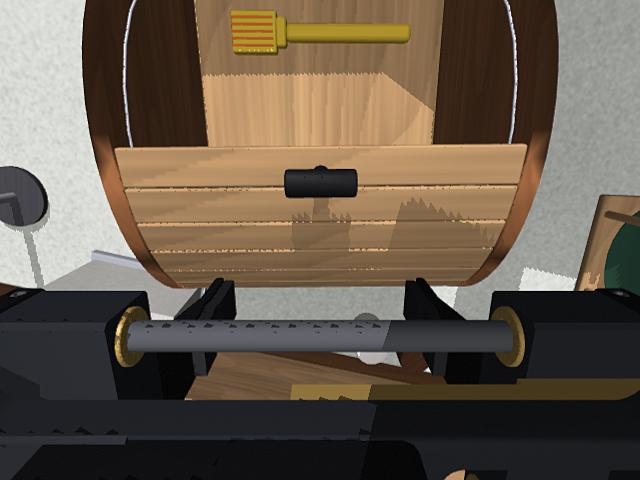

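The wrist view shows the handle bar at pixels (285–357, 183). The model predicts (283–354, 181.5), so they agree. I go over the handle and down.

Call:
{"api": "apply_moves", "payload": {
  "increments": [
    [[-1, -2.5, -0.6, 0, 0], [-1, -5.1, -1.2, 0, 0], [-1, -5.1, -1.2, -2, 0], [-1, -5.1, -1.2, -4.5, 0], [-1, -5.1, -1.2, -4.5, 0]]
  ]
}}

```text
time_s: 11.62
tcp_pos: [0.7035, 0.0777, 0.4308]
eef_rot: [[-0.972, -0.233, -0.007], [-0.233, 0.972, 0.0], [0.007, 0.002, -1.0]]
force: [-0.2, 0.3, -2.1]
gripper_width: 1.001
```

Call:
{"api": "apply_moves", "payload": {
  "increments": [
    [[-1, 0, 0, -1, 0], [-1, 0, 0, -2, 0], [-1, 0, 0, -2.8, 0], [-1, 0, 0, -2.8, 0], [-1, 0, 0, -2.8, 0]]
  ]
}}

```text
time_s: 12.03
tcp_pos: [0.7051, 0.0779, 0.4073]
eef_rot: [[-0.972, -0.234, -0.001], [-0.234, 0.972, -0.0], [0.001, 0.0, -1.0]]
force: [-0.4, -0.2, 1.2]
gripper_width: 0.998
```

```bash
python3 - <<'E'
from h import *
print(robot.sense()["tcp_pos"])
for n in("top","wrist"):
    im=robot.grab_frame(n)[:,:,::-1]
    cv2.imwrite(f"pics/{n}5.png",im)
E
```

```text
[0.70508682 0.07789446 0.40725913]
```

View pics/wrist5.png

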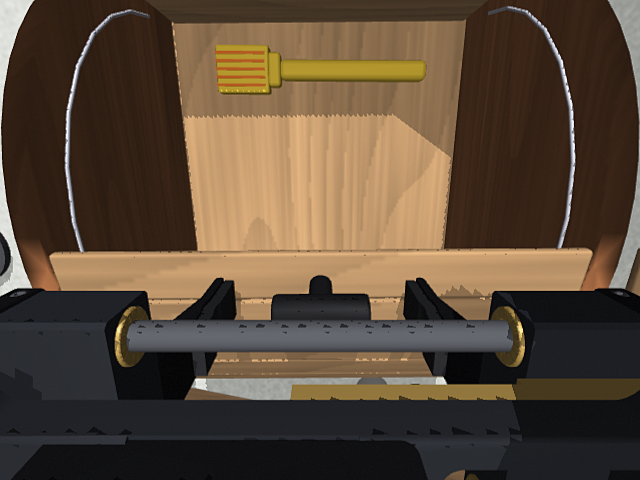

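The handle lies between the pads, with its bar at pixels (272–370, 305), centred between the fingers. I close with a moderate grip.

Call:
{"api": "apply_moves", "payload": {
  "increments": [
    [[1, 0, 0, 0, 0], [1, 0, 0, 0, 0], [1, 0, 0, 0, 0], [1, 0, 0, 0, 0], [1, 0, 0, 0, 0]]
  ],
  "force": 25
}}

```text
time_s: 12.55
tcp_pos: [0.705, 0.0779, 0.4079]
eef_rot: [[-0.972, -0.234, 0.0], [-0.234, 0.972, -0.0], [-0.0, -0.0, -1.0]]
force: [-0.4, 0.4, -0.6]
gripper_width: 0.704
```

Call:
{"api": "apply_moves", "payload": {
  "increments": [
    [[1, 0, 0, 0, 0], [1, 0, 0, 0, 0], [1, 0, 0, 0, 0]]
  ]
}}

```text
time_s: 12.8
tcp_pos: [0.7049, 0.0782, 0.4077]
eef_rot: [[-0.972, -0.234, -0.0], [-0.234, 0.972, 0.001], [0.0, 0.001, -1.0]]
force: [-0.7, 2.2, 0.4]
gripper_width: 0.51
```

```bash
python3 - <<'E'
import numpy as np
th0=np.radians(15)+1.48
a=np.radians(13.5)
def H(t):
    x=-.195*np.cos(t);return np.array([x*np.cos(a),x*np.sin(a),.195*np.sin(t)])*100
ang=np.linspace(th0,np.radians(15),26)
for k in range(0,25,5):
    print([list((H(ang[k+j])-H(ang[k])).round(1)) for j in range(1,6)])
E
```

```text
[[np.float64(-1.1), np.float64(-0.3), np.float64(0.2)], [np.float64(-2.2), np.float64(-0.5), np.float64(0.3)], [np.float64(-3.4), np.float64(-0.8), np.float64(0.3)], [np.float64(-4.5), np.float64(-1.1), np.float64(0.2)], [np.float64(-5.6), np.float64(-1.3), np.float64(0.1)]]
[[np.float64(-1.1), np.float64(-0.3), np.float64(-0.2)], [np.float64(-2.2), np.float64(-0.5), np.float64(-0.4)], [np.float64(-3.3), np.float64(-0.8), np.float64(-0.7)], [np.float64(-4.3), np.float64(-1.0), np.float64(-1.1)], [np.float64(-5.4), np.float64(-1.3), np.float64(-1.6)]]
[[np.float64(-1.0), np.float64(-0.2), np.float64(-0.5)], [np.float64(-2.0), np.float64(-0.5), np.float64(-1.1)], [np.float64(-2.9), np.float64(-0.7), np.float64(-1.7)], [np.float64(-3.8), np.float64(-0.9), np.float64(-2.4)], [np.float64(-4.7), np.float64(-1.1), np.float64(-3.1)]]
[[np.float64(-0.8), np.float64(-0.2), np.float64(-0.8)], [np.float64(-1.6), np.float64(-0.4), np.float64(-1.6)], [np.float64(-2.3), np.float64(-0.6), np.float64(-2.5)], [np.float64(-3.0), np.float64(-0.7), np.float64(-3.4)], [np.float64(-3.6), np.float64(-0.9), np.float64(-4.4)]]
[[np.float64(-0.6), np.float64(-0.1), np.float64(-1.0)], [np.float64(-1.1), np.float64(-0.3), np.float64(-2.0)], [np.float64(-1.5), np.float64(-0.4), np.float64(-3.1)], [np.float64(-1.9), np.float64(-0.5), np.float64(-4.2)], [np.float64(-2.2), np.float64(-0.5), np.float64(-5.3)]]
```

Gripped across the ends at 44.4 mm. I follow the arc now.

Call:
{"api": "apply_moves", "payload": {
  "increments": [
    [[1, -1.1, -0.3, 0.2, 0], [1, -2.2, -0.5, 0.3, 0], [1, -3.4, -0.8, 0.3, 0], [1, -4.5, -1.1, 0.2, 0], [1, -5.6, -1.3, 0.1, 0]]
  ]
}}

```text
time_s: 13.22
tcp_pos: [0.6494, 0.0647, 0.4092]
eef_rot: [[-0.972, -0.234, 0.004], [-0.234, 0.972, -0.0], [-0.004, -0.001, -1.0]]
force: [6.3, -2.0, -2.3]
gripper_width: 0.513
```

Call:
{"api": "apply_moves", "payload": {
  "increments": [
    [[1, -1.1, -0.3, -0.2, 0], [1, -2.2, -0.5, -0.4, 0], [1, -3.3, -0.8, -0.7, 0], [1, -4.3, -1, -1.1, 0], [1, -5.4, -1.3, -1.6, 0]]
  ]
}}

```text
time_s: 13.63
tcp_pos: [0.5958, 0.0515, 0.3945]
eef_rot: [[-0.972, -0.234, 0.007], [-0.234, 0.972, -0.001], [-0.006, -0.002, -1.0]]
force: [4.4, -0.1, 3.2]
gripper_width: 0.517
```

Call:
{"api": "apply_moves", "payload": {
  "increments": [
    [[1, -1, -0.2, -0.5, 0], [1, -2, -0.5, -1.1, 0], [1, -2.9, -0.7, -1.7, 0], [1, -3.8, -0.9, -2.4, 0], [1, -4.7, -1.1, -3.1, 0]]
  ]
}}

```text
time_s: 14.05
tcp_pos: [0.5487, 0.0401, 0.3641]
eef_rot: [[-0.972, -0.234, 0.006], [-0.234, 0.972, -0.002], [-0.006, -0.004, -1.0]]
force: [4.5, -4.0, 3.6]
gripper_width: 0.513
```

Call:
{"api": "apply_moves", "payload": {
  "increments": [
    [[1, -0.8, -0.2, -0.8, 0], [1, -1.6, -0.4, -1.6, 0], [1, -2.3, -0.6, -2.5, 0], [1, -3, -0.7, -3.4, 0], [1, -3.6, -0.9, -4.4, 0]]
  ]
}}

```text
time_s: 14.47
tcp_pos: [0.5123, 0.0309, 0.3194]
eef_rot: [[-0.972, -0.234, 0.003], [-0.234, 0.972, -0.003], [-0.003, -0.003, -1.0]]
force: [-1.3, -3.6, 5.3]
gripper_width: 0.511
```

```bash
python3 - <<'E'
from h import *
print(robot.sense()["tcp_pos"],robot.sense()["force"])
for n in("scene",):
    cv2.imwrite(f"pics/{n}6.png",cv2.resize(robot.grab_frame(n)[100:400,280:600,::-1],None,fx=2,fy=2))
E
```

```text
[0.512295   0.03093413 0.31935518] [-1.30213115 -3.64174869  5.31937321]
```

View pics/scene6.png

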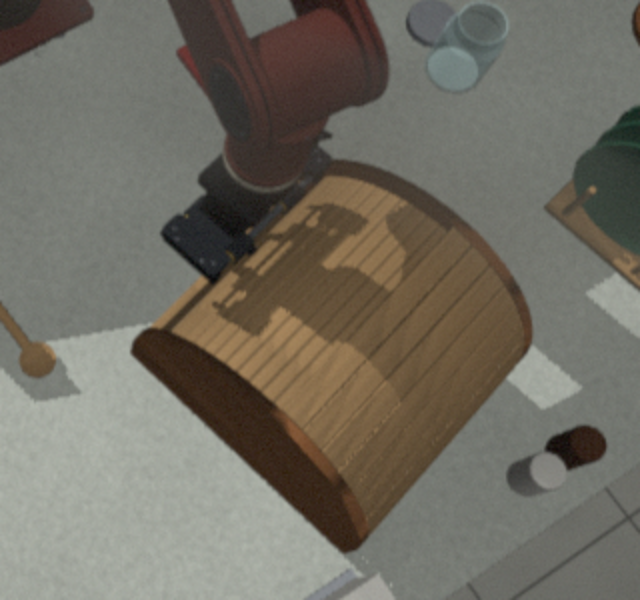

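The cover is following and most of the way shut. Now the last segment.

Call:
{"api": "apply_moves", "payload": {
  "increments": [
    [[1, -0.6, -0.1, -1, 0], [1, -1.1, -0.3, -2, 0], [1, -1.5, -0.4, -3.1, 0], [1, -1.9, -0.5, -4.2, 0], [1, -2.1, -0.5, -5, 0]]
  ]
}}

```text
time_s: 14.93
tcp_pos: [0.4909, 0.0257, 0.2676]
eef_rot: [[-0.972, -0.234, 0.001], [-0.234, 0.972, -0.003], [0.0, -0.003, -1.0]]
force: [-2.0, -10.2, 4.0]
gripper_width: 0.513
```

Call:
{"api": "apply_moves", "payload": {
  "increments": [
    [[1, 0, 0, -0.2, 0], [1, -0.1, 0, -0.4, 0], [1, -0.1, 0, -0.6, 0], [1, -0.1, 0, -0.6, 0]]
  ]
}}

```text
time_s: 15.27
tcp_pos: [0.4902, 0.0255, 0.2634]
eef_rot: [[-0.972, -0.234, -0.001], [-0.234, 0.972, -0.004], [0.001, -0.004, -1.0]]
force: [-8.7, -8.7, 16.4]
gripper_width: 0.516
```

Call:
{"api": "apply_moves", "payload": {
  "increments": [
    [[1, 0.1, 0.1, -0.2, 0], [1, 0.2, 0.1, -0.3, 0], [1, 0.2, 0.1, -0.3, 0], [1, 0.2, 0.1, -0.3, 0]]
  ]
}}

```text
time_s: 15.6
tcp_pos: [0.4922, 0.0261, 0.2619]
eef_rot: [[-0.972, -0.235, -0.001], [-0.235, 0.972, -0.005], [0.003, -0.005, -1.0]]
force: [-16.1, -10.4, 28.1]
gripper_width: 0.513
```

```bash
python3 - <<'E'
from h import *
for n in("wrist","scene"):
    cv2.imwrite(f"pics/{n}7.png",robot.grab_frame(n)[:,:,::-1])
print(robot.sense()["force"],robot.sense()["tcp_pos"])
E
```

```text
[-15.12684172 -10.85945035  28.09494652] [0.49213326 0.02611763 0.2618872 ]
```

View pics/wrist7.png

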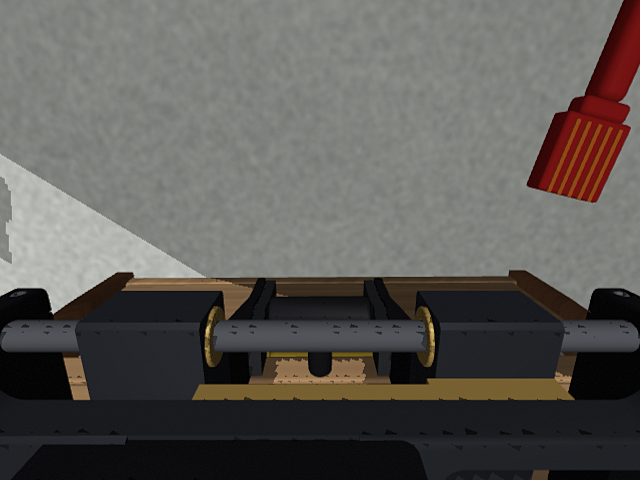

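Contact force rises against the hard stop at 28 N, so the cover is at its stop. I ease the preload slightly, open the jaws and rise.

Call:
{"api": "apply_moves", "payload": {
  "increments": [
    [[1, -0.1, 0, 0.2, 0], [0.4, -0.1, 0, 0.2, 0], [-0.4, -0.1, 0, 0.2, 0], [-0.6, -0.1, 0, 0.2, 0], [-0.6, -0.1, 0, 0.2, 0]]
  ]
}}

```text
time_s: 16.12
tcp_pos: [0.4909, 0.028, 0.2606]
eef_rot: [[-0.972, -0.234, -0.0], [-0.234, 0.972, 0.001], [0.0, 0.001, -1.0]]
force: [-0.4, 0.2, -0.1]
gripper_width: 0.657
```

Call:
{"api": "apply_moves", "payload": {
  "increments": [
    [[-0.6, 0, 0, 0, 0], [-0.6, 0, 0, 0, 0], [-0.6, 0, 0, 0, 0]]
  ]
}}

```text
time_s: 16.37
tcp_pos: [0.4909, 0.0281, 0.2605]
eef_rot: [[-0.972, -0.234, -0.001], [-0.234, 0.972, 0.0], [0.0, 0.0, -1.0]]
force: [0.4, 0.2, 0.8]
gripper_width: 0.789
```

Call:
{"api": "apply_moves", "payload": {
  "increments": [
    [[-0.6, 0, 0, 1.5, 0], [-0.6, 0, 0, 4, 0], [-0.6, 0, 0, 7, 0], [-0.6, 0, 0, 10, 0], [-0.6, 0, 0, 13, 0]]
  ]
}}

```text
time_s: 16.78
tcp_pos: [0.4907, 0.0281, 0.3918]
eef_rot: [[-0.972, -0.234, -0.001], [-0.234, 0.972, 0.0], [0.001, 0.0, -1.0]]
force: [-0.3, -0.1, 0.3]
gripper_width: 0.799
```

Call:
{"api": "apply_moves", "payload": {
  "increments": [
    [[-0.6, -1, 3.5, 1, 0], [-0.6, -2, 7, 1, 0], [-0.6, -3, 10.5, 1, 0], [-0.6, -4, 14, 1, 0], [-0.6, -5, 17.5, 1, 0]]
  ]
}}

```text
time_s: 17.2
tcp_pos: [0.4402, 0.2044, 0.4009]
eef_rot: [[-0.972, -0.234, 0.001], [-0.234, 0.972, 0.0], [-0.001, 0.0, -1.0]]
force: [0.5, 0.3, 0.3]
gripper_width: 0.798
```

Call:
{"api": "apply_moves", "payload": {
  "increments": [
    [[-0.6, -1, 3.5, 0, 0], [-0.6, -2, 7, 0, 0], [-0.6, -3, 10.5, 0, 0], [-0.6, -4, 14, 0, 0], [-0.6, -5, 17.5, 0, 0]]
  ]
}}

```text
time_s: 17.62
tcp_pos: [0.3899, 0.3797, 0.4006]
eef_rot: [[-0.972, -0.234, 0.0], [-0.234, 0.972, 0.0], [-0.0, 0.0, -1.0]]
force: [1.8, -0.3, -0.8]
gripper_width: 0.799
```

```bash
python3 - <<'E'
from h import *
p=np.load("bin.npy")
for n,roi in(("top",(30,260,90,330)),("scene",(160,390,320,570))):
    im=robot.grab_frame(n)[:,:,::-1].copy()
    print(robot.spot_in(n,"cover_handle"),robot.spot_in(n,"brush"))
    a=im[roi[0]:roi[1],roi[2]:roi[3]]
    im=cv2.resize(a,None,fx=2,fy=2,interpolation=cv2.INTER_CUBIC)
    h=handle(0);q=(proj(n,binpts(p,[[h[0],.0225,h[2]],[h[0],-.0225,h[2]]]))-[roi[2],roi[0]])*2
    print(q.round())
    cv2.imwrite(f"pics/{n}8.png",im)
a,b=[cv2.imread(f"pics/{n}8.png") for n in("top","scene")]
b=cv2.resize(b,None,fx=.999,fy=1);H=max(a.shape[0],b.shape[0])
pad=lambda c:cv2.copyMakeBorder(c,0,H-c.shape[0],0,0,cv2.BORDER_CONSTANT)
o=np.hstack([pad(a),pad(b)]);s=800/o.shape[1];cv2.imwrite("pics/end8.png",cv2.resize(o,None,fx=min(1,s),fy=min(1,s)))
print(binpts(p,handle(0)),binpts(p,handle(.05)))
E
```

```text
[{'location': [0.5976, 0.0477, 0.1873], 'conf': 0.86}] [{'location': [0.623, 0.0611, 0.1956], 'conf': 0.67}, {'location': [0.3428, 0.1677, 0.0176], 'conf': 0.58}]
[[274. 411.]
 [319. 401.]]
[{'location': [0.6147, 0.0426, 0.1962], 'conf': 0.84}] [{'location': [0.3026, -0.4444, 0.0156], 'conf': 0.76}, {'location': [0.355, 0.1755, 0.0142], 'conf': 0.6}]
[[144.  99.]
 [118. 124.]]
[[0.48925477 0.02452074 0.10046971]] [[0.49193566 0.02516762 0.10982049]]
```

View pics/end8.png

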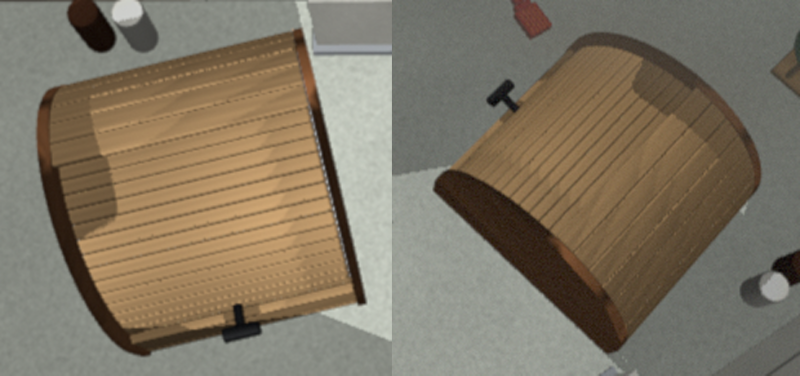

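```bash
python3 -c "
from rig import robot
print(robot.close_job(), robot.sense()['time_s'])"
```

```text
the job is handed in; nothing more can be done
the job is handed in; nothing more can be done
```

The yellow brush is lying on the bin floor, and the cover was rolled shut by its black handle and released. I handed the job in at about 18 s of the 58 s limit.

**Brush:** I gripped it across the handle, where the opening read 17.7 mm against its 18 mm width. I laid it along the bin's width and let go. Two later wrist pictures showed it flat and clear of the sill.

**Cover:** I pinched the handle across its ends and followed the arc down. Near the end the wrist force rose to about 28 N upward with almost no further movement, which I took as the hard stop. I eased the preload, released and backed away, and the force read near zero.

**Last checks:**
- **Handle position:** in the top and scene pictures it sits within about 1 to 3 px of where a shut cover should put it.
- **Handle detector:** the trained network disagreed, but it reports the middle of the whole cover, so its answer was not usable as a handle position.
- **Brush detector:** it gave one 0.67-confidence "brush" hit on top of the closed cover. The pictures show nothing there, so I treated it as false.
- **Not re-checked:** the brush itself could not be seen after the cover closed, and I did not measure the cover angle directly.

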